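Tip the tube block out of the heater and lay it in the tray

ROBOT

A 6-joint arm with a two-finger parallel gripper is mounted at the origin on the work surface. World frame = base frame: x ahead of the robot, y to its left, z up, the work surface at z = 0. Lengths are in m, angles in rad, forces in N, time in s.
With the tool pointing down it reaches from about 0.325 to 0.9 m from the base axis. Payload 6.1 kg.
Tool frame: the origin (TCP) lies at the very end of the fingers, on their centre line; the grasp point (between the pads) lies 19 mm behind it; z points along the fingers, y is the line along which they close (so a half turn about z gives the same grasp; the last joint's range is limited). The gripper opens to 85 mm and grips with 20 to 120 N. Pads are 22 mm wide; open, the fingers measure 114 mm over their backs; the gripper's body (76 mm by 85 mm) begins 54 mm behind the grasp point. The pads swing forward as they close: fully open they stand 13 mm farther back than shut.
Start: joints at [-1.385, 0.22, 1.526, -0, 1.395, -0.126], TCP at [0.192, -0.595, 0.231] pointing down, gripper open.
Joint ranges: [-2.98, 2.98], [-0.91, 2.08], [0.09, 2.57], [-1.24, 4.39], [0.2, 2.65], [-2.68, 2.68]. Speed limits (rad/s): [2.57, 2.57, 3.01, 3.14, 3.14, 3.14].

INTERFACE

Orientations are given as a unit quaternion [x, y, z, w].
In Python, from plant import sense, imaging, arm gives the robot as it stands. The module is installed in compiled form; this text tells all that it offers.
- The arm moves only by the tool servo_tool, never from a script. Its argument "increments" is a list of rows, each a list of 7 numbers: the closure, from -1 (fully open) to 1 (shut), then the shift along the world's x, y, z in mm, then the turn, a rotation vector about the world's x, y, z in rad. In form: [[hand, tx, ty, tz, wx, wy, wz], ...]. A call has 1 to 12 rows; each row shifts and turns the commanded pose from where the row before left it; what a row does not reach is not made up. A row lasts 1/12 s, in which the tool goes at most 41.7 mm and 7.16 degrees, less where a joint would pass 70% of its speed; a pose out of reach is approached as far as the arm can. A call with a gripper value outside its range is refused whole. The fingers move at their own pace and stop on an object; the grip force is fixed at half the most. Time passes only in rows, so rows that do not move let the fingers close. It gives the time, the measured TCP pose, the force, the opening and the grip force at its end, in the units of the state.
- sense(): the state, without advancing time (a new reading comes with each control period).
- imaging.grab_frame(name): name is "side" or "top" or "wrist"; returns (picture, depth): 480x640x3 uint8, blue, green, red; 480x640 float32, m along the optical axis (not along the pixel's ray), 0 where there is no reading.
- imaging.get_calibration(name): a dict with "vfov" (degrees; the focal length in pixels is half the picture's height over the tangent of half this angle, whatever the lens; pixels are square), "cx", "cy" (the principal point, pixels), "D" ([k1, k2, p1, p2, k3] as OpenCV has them; the pictures are not rectified), "view" (4x4, takes a point from world to camera coordinates); the wrist camera has in their place "hand_eye" (4x4, takes a point from camera to tool coordinates, whose origin is the TCP and whose axes are the flange's). Camera axes: x right, y down, z forward; pixel columns grow to the right and rows downward; lengths in m; the calibration is good to about 2 mm. A picture is of the moment at which its call begins: read the wrist's pose just before it. get_calibration takes no time and is no camera call.
- arm.hand_in(): hands the job in; it is judged then, once.
The state is a dict: "clock": time; "q": joint angles; "joint_vel": joint speeds; "joint_torque": joint torques, N m; "tool_pos": TCP position; "tool_rot": TCP orientation; "force": force on the tool from outside, world axes, zero at the start; "ft_torque": the same for the moment, N m; "gripper_width": finger opening in m; "gripper_force": force on a finger pad.
Only numpy, scipy, OpenCV 4.12 (cv2) and the standard library are available. Lean on these libraries where they do the work, as an engineer would, in place of code of your own. Each camera call takes 0.05 s, during which the arm holds its last target. There are 200 camera calls.

TASK

Push the cam lock of the block heater round to its end stop and leave it open; then press down the end of the aluminium tube block that gives, so that it tips and its other end stands up out of the pocket. Take the block by that raised end, lift it out and, without dropping it, lay it flat inside the shallow, empty white tray, holes up. Leave the glassware around it where it stands.

Things in the scene. Friction and masses are not known exactly. Their poses are not given: they have to be found in the camera images.
- block_center (a point): Centre (half-way up) of the aluminium tube block: a loose solid block 60 mm (its x) by 120 mm (its y) by 40 mm high (its z), about 0.45 kg, with 18 blind tube holes 12 mm across in its top (too small for fingers). It starts lying level in the heater pocket, its top flush with the deck; gaps: 2.5 mm along each long side, 19 mm at each end.
- block_end_a (a point): Middle of the top edge of the block at its +y end. The block lies on a hidden shelf that carries one half of it and ends 7 mm past its middle; under the other end is a well 27 mm deep. Which end is over the well (a or b) changes from start to start and is found by pressing: over the shelf the top is solid, over the well it gives under about 1 N once the cam lock is open.
- block_end_b (a point): Middle of the top edge of the block at its -y end. Pressed close to its edge (farther in it binds) right down to the well floor, 20 to 27 mm, the block tips about 30 degrees, passes its balance point and stays tipped by itself. Its other end then stands about 28 mm above the deck and can be gripped across the 60 mm width, square to its tilted top.
- pocket (a point): Centre of the pocket mouth in the block heater, at deck height (75 mm above the bench). The heater is a fixed cream box with a flat top; axes: x across the block, y along it, z up. The pocket is 65 mm (x) by 158 mm (y). The deck runs from x = -165 to +62 mm and y = -105 to +105 mm from here. Nothing but the cam lock stands above it.
- cam_pivot (a point): Pivot of the cam lock, on the deck, 88 mm from the pocket centre to the heater -x side; same axes as the heater. Its flat steel bar is 18 mm wide, 2 to 12 mm above the deck; the toe reaches 68 mm from the pivot and, when locked, overlies the middle of the block by about 10 mm, 2 mm above it.
- cam_handle (a point): Handle of the cam lock: an upright black post 20 mm across, from 10 to 50 mm above the deck (this point is on its axis, 30 mm above the deck), on the end of the bar, 55 mm from the pivot.
- cam_lock (a joint): Angle of the cam lock, rad. 0 = locked: handle towards the heater -x, toe over the block. It grows anticlockwise seen from above, the handle going to the heater -y, up to the end stop at 1.571 = fully open. It stays where it is left; about 2 N at the handle moves it.
- tray_floor (a point): Centre of the inner floor (5 mm above the bench) of the fixed shallow white tray: 160 mm (x) by 220 mm (y) outside, 4 mm walls, rim 14 mm above the bench, empty.
- vial: Bystander: small glass vial with black cap, 36 mm across, 70 tall; origin at the centre of its underside.
- jar: Bystander: amber jar, 36 mm across, 50 tall; origin at the centre of its underside.
- reagent: Bystander: glass bottle, 60 mm across, 120 tall; origin at the centre of its underside.
- beaker: Bystander: glass beaker, 64 mm across, 85 tall; origin at the centre of its underside.
- dishes: Bystander: stack of two clear culture dishes, 90 mm across, 34 tall; origin at the centre of its underside.
Things that resemble listed ones, but are neither listed nor needed, are in the scene too. There is more than one size of the part that bears block_center; the job needs the smallest.

How it is judged:
By the outcome, as a careful person would: the job done as asked, in the order asked, and still so for the second after the job is handed in, with the robot touching nothing.
It also fails if it takes over 67 s, if anything falls off the work surface, if the arm or the gripper's body presses on something with over 40 N, if the wrist force passes 120 N, or if a joint passes its speed limit or range.

## Working session

There is one attempt and no reset: what is moved stays moved. The work goes in short steps, Python scripts to look and compute and a tool call to move; the robot and the scene stay as the last step left them, time stands still between calls to the robot, and variables do not carry over. Pictures are saved under pics/ and viewed, at most 10 in all, crops included, and the job is handed in when it is done.

Besides the shell and the picture viewer there is one more tool, called after "Emit:" as name(argument=value, ...) on one line, values as JSON. servo_tool: Moves the arm, as the interface text tells. Its arguments: {"type":"object","properties":{"increments":{"type":"array","items":{"type":"array","items":{"type":"number"}}}},"required":["increments"]}

```bash
mkdir -p pics; cat > h.py <<'E'
import numpy as np, cv2
from plant import sense, imaging, arm
from scipy.spatial.transform import Rotation as R
def cam(name):
    c=imaging.get_calibration(name); f=240/np.tan(np.radians(c["vfov"])/2)
    K=np.array([[f,0,c["cx"]],[0,f,c["cy"]],[0,0,1]]); D=np.array(c["D"],float)
    if "view" in c: T=np.linalg.inv(np.array(c["view"]))
    else:
        s=sense(); W=np.eye(4); W[:3,:3]=R.from_quat(s["tool_rot"]).as_matrix(); W[:3,3]=s["tool_pos"]; T=W@np.array(c["hand_eye"])
    return K,D,T
def grab(name,fn):
    C=cam(name); im,d=imaging.grab_frame(name); cv2.imwrite("pics/"+fn+".png",im); np.savez("pics/"+fn+".npz",im=im,d=d,K=C[0],D=C[1],T=C[2]); return im,d,C
def load(fn):
    z=np.load("pics/"+fn+".npz"); return z["im"],z["d"],(z["K"],z["D"],z["T"])
def ray(C,uv):
    K,D,T=C; p=cv2.undistortPoints(np.array(uv,float).reshape(-1,1,2),K,D).reshape(-1,2)
    v=np.c_[p,np.ones(len(p))]; return T[:3,3],v@T[:3,:3].T
def plane(C,uv,z):
    o,v=ray(C,uv); return o+v*((z-o[2])/v[:,2])[:,None]
def cloud(C,d):
    H,W=d.shape; uv=np.stack(np.meshgrid(np.arange(W),np.arange(H)),-1).reshape(-1,2)
    o,v=ray(C,uv); return (o+v*d.reshape(-1,1)).reshape(H,W,3)
def proj(C,P):
    K,D,T=C; V=np.linalg.inv(T); return cv2.projectPoints(np.array(P,float).reshape(-1,3),cv2.Rodrigues(V[:3,:3])[0],V[:3,3],K,D)[0].reshape(-1,2)
E
python3 - <<'E'
from h import *
im,d,C=grab("top","top0"); im2,_,_=grab("side","side0")
print(C[2].round(3)); s=sense(); print(s)
E
```

```text
[[-0.069 -0.972  0.224  0.276]
 [-0.998  0.068 -0.013 -0.069]
 [-0.003 -0.224 -0.974  1.325]
 [ 0.     0.     0.     1.   ]]
{'clock': 0.1, 'q': array([-1.38510153e+00,  2.21116670e-01,  1.52748089e+00, -3.27963579e-05,
        1.39468341e+00, -1.26116146e-01]), 'joint_vel': array([ 0.0006607 , -0.00156593, -0.00317927, -0.00065992, -0.00176172,
        0.00025753]), 'joint_torque': array([ 1.33931353e-03, -4.98241854e+01, -3.90546477e+01, -1.00592613e-04,
        5.70318618e-03,  3.09204029e-05]), 'tool_pos': array([ 0.19161713, -0.59434549,  0.23033595]), 'tool_rot': array([ 9.87870538e-01,  1.55277450e-01, -4.12780221e-05, -8.43299364e-04]), 'force': array([-0.37757964,  0.1418202 , -0.19800548]), 'ft_torque': array([-0.01255449,  0.0071722 , -0.02128322]), 'gripper_force': 0.0, 'gripper_width': 0.08532373799849478}
```

View pics/top0.png

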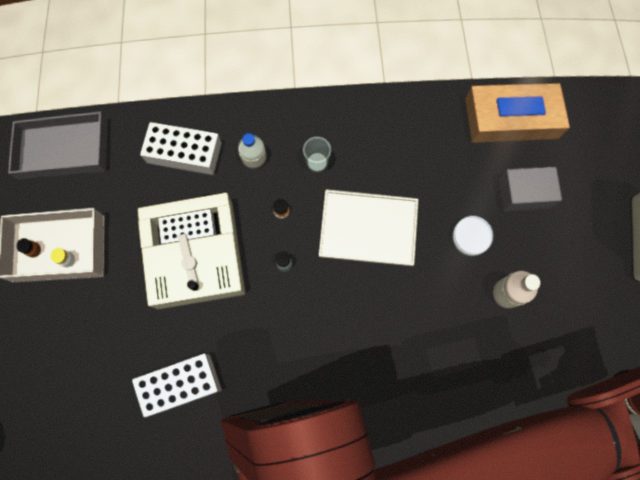

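View pics/side0.png

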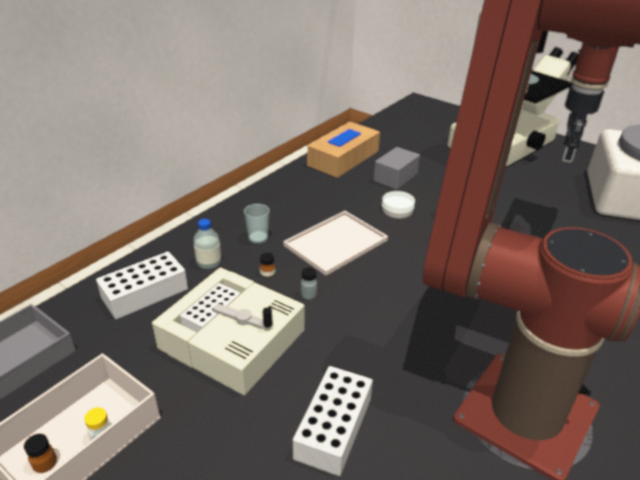

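Top view: heater at about (190,250), its block at (187,227), handle at (193,285), jar (281,209), vial (284,261), white tray (369,228). The side view confirms the handle points to the robot side. Now measuring these.

```bash
python3 - <<'E'
from h import *
im,d,C=load("top0"); P=cloud(C,d)
hsv=cv2.cvtColor(im,cv2.COLOR_BGR2HSV)
def rect(m,nm):
    p=P[m][:,:2].astype(np.float32); r=cv2.minAreaRect(p); print(nm,len(p),np.round(r[0],4),np.round(r[1],4),round(r[2],2), P[m][:,2].mean().round(4)); return r
sub=np.zeros(d.shape,bool); sub[190:310,130:250]=1
m=sub&(abs(P[...,2]-.075)<.006)&(d>0); m=cv2.erode(m.astype(np.uint8),np.ones((3,3)))>0
rect(m,"deck")
bx=sub.copy(); bx[:,:]=0; bx[205:245,155:220]=1
wh=bx&(hsv[...,1]<25)&(hsv[...,2]>150)
print(wh.sum()); rect(wh,"block white")
hz=sub&(P[...,2]>.105)&(P[...,2]<.14); q=P[hz]; print("handle",hz.sum(),q.mean(0),q[:,2].max())
cm=sub&(P[...,2]>.082)&(P[...,2]<.1); print("bar",cm.sum()); rect(cm,"bar")
t=np.zeros(d.shape,bool); t[180:275,310:425]=1; t&=(hsv[...,2]>120)&(P[...,2]<.03)
rect(t,"tray"); 
for n,(u0,v0,u1,v1) in dict(jar=(268,195,295,222),vial=(270,245,298,275)).items():
    b=P[v0:v1,u0:u1].reshape(-1,3); b=b[b[:,2]>.03]; print(n,len(b),(b.min(0)+b.max(0))/2,b.max(0))
# deck corners by colour
cr=sub&(hsv[...,2]>110)&(abs(P[...,2]-.075)<.01)
c=max(cv2.findContours(cr.astype(np.uint8),0,1)[0],key=cv2.contourArea); h=cv2.convexHull(c)
pts=plane(C,h.reshape(-1,2),.075)[:,:2].astype(np.float32); print(cv2.minAreaRect(pts))
cv2.imwrite("pics/crop0.png",cv2.resize(im[185:315,120:430],None,fx=2.5,fy=2.5,interpolation=2))
E
```

```text
deck 6105 [0.562 0.206] [0.2241 0.2085] 6.15 0.075
1766
block white 1766 [0.5041 0.0738] [0.5172 0.1487] 48.14 0.0836
handle 78 [0.47118034 0.18882599 0.12252969] 0.1300765568107527
bar 439
bar 439 [0.5579 0.1959] [0.2122 0.184 ] 3.66 0.0881
tray 6454 [ 0.6002 -0.209 ] [0.2269 0.1698] 80.26 0.0052
jar 180 [ 0.47260972 -0.02852788  0.67842697] [0.66902045 0.0121233  1.32457116]
vial 229 [ 0.52303343 -0.00376449  0.05501087] [0.53985772 0.01259486 0.07861924]
((0.5610624551773071, 0.20563139021396637), (0.22961457073688507, 0.21295952796936035), 6.15516471862793)
```

Emit:
servo_tool(increments=[[1, 20, 34, 6, 0, 0, 0.114], [1, 20, 34, 6, 0, 0, 0.114], [1, 20, 34, 6, 0, 0, 0.114], [1, 20, 34, 6, 0, 0, 0.114], [1, 20, 34, 6, 0, 0, 0.114], [1, 20, 34, 6, 0, 0, 0.114], [1, 20, 34, 6, 0, 0, 0.114], [1, 20, 34, 6, 0, 0, 0.114], [1, 20, 34, 6, 0, 0, 0.114], [1, 20, 34, 6, 0, 0, 0.114], [1, 20, 34, 6, 0, 0, 0.114], [1, 20, 34, 6, 0, 0, 0.114]])

```text
clock: 1.1
tool_pos: [0.4321, -0.1849, 0.3034]
tool_rot: [0.666, 0.746, -0.0, -0.0]
force: [0.2, 0.0, -0.5]
gripper_width: 0.0004
gripper_force: 0.0
```

```bash
python3 - <<'E'
from h import *
print(np.array(imaging.get_calibration("wrist")["hand_eye"]).round(3),imaging.get_calibration("wrist")["vfov"],sense()["q"].round(3))
E
```

```text
[[-0.001 -0.952 -0.305  0.078]
 [ 1.    -0.001 -0.001 -0.   ]
 [ 0.001 -0.305  0.952 -0.143]
 [ 0.     0.     0.     1.   ]] 60.65017798863647 [-0.572 -0.199  1.815 -0.     1.525 -0.687]
```

Emit:
servo_tool(increments=[[1, 7, 36, 1, 0, 0, 0], [1, 7, 36, 1, 0, 0, 0], [1, 7, 36, 1, 0, 0, 0], [1, 7, 36, 1, 0, 0, 0], [1, 7, 36, 1, 0, 0, 0], [1, 7, 36, 1, 0, 0, 0], [1, 7, 36, 1, 0, 0, 0], [1, 7, 36, 1, 0, 0, 0], [1, 7, 36, 1, 0, 0, 0], [1, 7, 36, 1, 0, 0, 0], [1, 7, 36, 1, 0, 0, 0], [1, 0, 0, 0, 0, 0, 0]])

```text
clock: 2.1
tool_pos: [0.5085, 0.2147, 0.3136]
tool_rot: [0.666, 0.746, 0.001, -0.001]
force: [-0.4, -0.8, -0.4]
gripper_width: -0.0001
gripper_force: 0.0
```

```bash
python3 - <<'E'
from h import *
im,d,C=grab("wrist","w0")
E
```

```text
(no output)
```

View pics/w0.png

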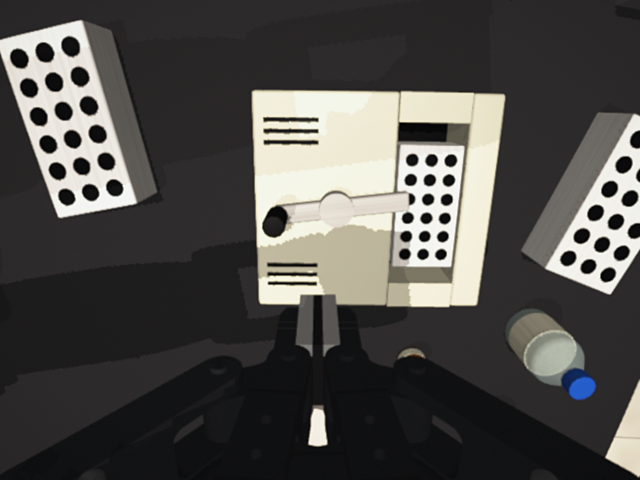

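Wrist view: handle at (276,218), pivot (337,208), block (430,207), and the deck spans (253–505, 91–305).

```bash
python3 - <<'E'
from h import *
im,d,C=load("w0"); P=cloud(C,d); hsv=cv2.cvtColor(im,cv2.COLOR_BGR2HSV)
up=np.zeros(d.shape,bool); up[80:293,240:520]=1
m=up&(abs(P[...,2]-.075)<.005)
r=cv2.minAreaRect(P[m][:,:2].astype(np.float32)); print("deck",r,P[m][:,2].mean())
hm=up&(P[...,2]>.1)&(P[...,2]<.135); q=P[hm]; t=q[q[:,2]>.121]; print("handle",len(q),q.mean(0),"top",len(t),(t.min(0)+t.max(0))/2,np.ptp(t,0))
bm=up&(hsv[...,2]>210)&(hsv[...,1]<20); bm[:,:390]=0; bm[:,470:]=0;bm[:140]=0;bm[270:]=0
c=max(cv2.findContours(cv2.morphologyEx(bm.astype(np.uint8),3,np.ones((13,13))),0,1)[0],key=cv2.contourArea)
p=plane(C,cv2.convexHull(c).reshape(-1,2),.075)[:,:2].astype(np.float32); print("block",cv2.minAreaRect(p))
b=P[bm];print("block z",np.median(b[:,2]))
# pivot disc
for uv in [(337,208)]: print("pivot",plane(C,[uv],.09),P[208,337])
E
```

```text
deck ((0.561886727809906, 0.21387049555778503), (0.2277330458164215, 0.19635647535324097), 6.108303546905518) 0.07479784770332615
handle 552 [0.47324765 0.19343755 0.12113865] top 414 [0.47266231 0.191322   0.12390791] [0.01915603 0.01887176 0.0057808 ]
block ((0.6129667162895203, 0.2109196037054062), (0.07541012018918991, 0.11842505633831024), 5.782011985778809)
block z 0.07478501671400067
pivot [[0.52693664 0.20499923 0.09      ]] [0.52687057 0.20520848 0.09088104]
```

Emit:
servo_tool(increments=[[1, -10, 5, -30, 0, 0, 0], [1, -10, 5, -30, 0, 0, 0], [1, -10, 5, -30, 0, 0, 0], [1, -10, 5, -30, 0, 0, 0], [1, -6, 3, -30, 0, 0, 0], [1, 0, 0, -30, 0, 0, 0], [1, 0, 0, -25, 0, 0, 0], [1, 0, 0, -12, 0, 0, 0], [1, 0, 0, 0, 0, 0, 0]])

```text
clock: 2.9
tool_pos: [0.4602, 0.2305, 0.094]
tool_rot: [0.668, 0.744, -0.003, -0.002]
force: [0.0, 0.2, -0.0]
gripper_width: 0.0004
gripper_force: 0.0
```

Emit:
servo_tool(increments=[[1, 6, -12, 2, 0, 0, 0], [1, 0, -10, 1, 0, 0, 0], [1, 0, -10, 0, 0, 0, 0], [1, 0, -10, 0, 0, 0, 0], [1, 4, -9, 0, 0, 0, 0], [1, 5, -9, 0, 0, 0, 0], [1, 5, -9, 0, 0, 0, 0], [1, 8, -6, 0, 0, 0, 0], [1, 8, -6, 0, 0, 0, 0], [1, 8, -5, 0, 0, 0, 0], [1, 0, 0, 0, 0, 0, 0]])

```text
clock: 3.82
tool_pos: [0.5082, 0.1446, 0.1001]
tool_rot: [0.668, 0.744, -0.0, 0.0]
force: [-0.6, 0.9, 0.8]
gripper_width: -0.0001
gripper_force: 0.0
```

Emit:
servo_tool(increments=[[1, 2, 0.2, 0, 0, 0, 0], [1, 2, 0.2, 0, 0, 0, 0], [1, 0, 0, 0, 0, 0, 0]])

```text
clock: 4.07
tool_pos: [0.5092, 0.1458, 0.0998]
tool_rot: [0.667, 0.745, -0.002, -0.001]
force: [-5.8, -4.4, 4.0]
gripper_width: -0.0003
gripper_force: 3.4
```

```bash
python3 - <<'E'
from h import *
im,d,C=grab("wrist","w1"); im,d,C=grab("top","t1")
P=cloud(C,d); sub=np.zeros(d.shape,bool); sub[190:310,130:250]=1
c=sub&(P[...,2]>.083)&(P[...,2]<.093)
for v in range(200,305,8): print(''.join('#' if c[v,u] else '.' for u in range(140,250,2)))
a=load("w1")[0][0:480,100:540]; b=im[190:310,120:260]
cv2.imwrite("pics/m1.png",np.hstack([cv2.resize(a,(400,436)),cv2.resize(b,(400,436))]))
E
```

```text
.......................................................
.......................................................
.......................................................
.......................................................
.......................................................
.......................................................
.......................................................
.......................................................
..........##########...................................
.......................................................
.......................................................
.......................................................
.......................................................
.......................................................
```

View pics/m1.png

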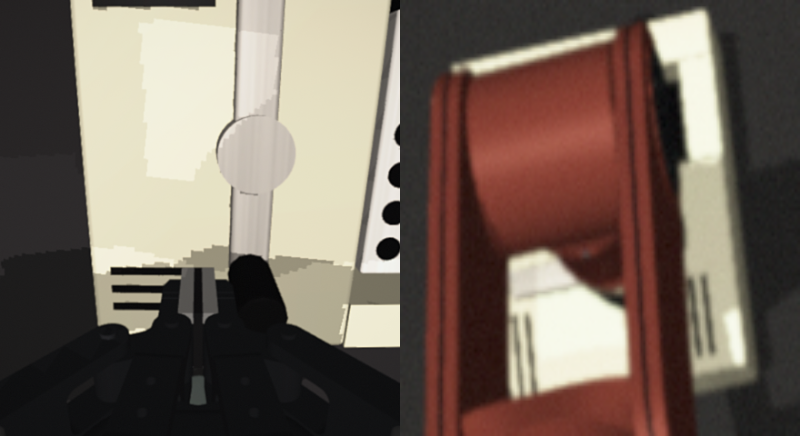

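The bar lies along the heater's y with the handle at its −y side, and the force rose there, so the cam is at the stop. A firmer nudge to confirm, then over to end b.

Emit:
servo_tool(increments=[[1, 3, 0.3, 0, 0, 0, 0], [1, 0, 0, 0, 0, 0, 0]])

```text
clock: 4.33
tool_pos: [0.5095, 0.1458, 0.0996]
tool_rot: [0.667, 0.745, -0.005, -0.003]
force: [-17.2, -6.7, 13.0]
gripper_width: -0.0003
gripper_force: 9.3
```

Emit:
servo_tool(increments=[[1, -8, 0, 0, 0, 0, 0], [1, -6, 0, 15, 0, 0, 0], [1, 0, 0, 40, 0, 0, 0], [1, 20, 0, 20, 0, 0, 0], [1, 40, 0, 0, 0, 0, 0], [1, 40, 3, 0, 0, 0, 0], [1, 20, 0, -25, 0, 0, 0], [1, 0, 0, -35, 0, 0, 0], [1, 0, 0, -25, 0, 0, 0], [1, 0, 0, 0, 0, 0, 0]])

```text
clock: 5.17
tool_pos: [0.6153, 0.1496, 0.0832]
tool_rot: [0.667, 0.745, -0.004, -0.004]
force: [-1.7, -0.4, -1.2]
gripper_width: -0.0001
gripper_force: 0.0
```

Emit:
servo_tool(increments=[[1, 4, 0, 0, 0, 0, 0], [1, 0, 0, -4, 0, 0, 0], [1, 0, 0, -4, 0, 0, 0], [1, 0, 0, -3, 0, 0, 0], [1, 0, 0, -2, 0, 0, 0], [1, 0, 0, 0, 0, 0, 0]])

```text
clock: 5.67
tool_pos: [0.6238, 0.1499, 0.0777]
tool_rot: [0.668, 0.745, 0.0, 0.0]
force: [-1.3, -0.1, -0.6]
gripper_width: 0.0003
gripper_force: 0.0
```

Emit:
servo_tool(increments=[[1, -2, 0, -2, 0, 0, 0], [1, 0, 0, -2, 0, 0, 0], [1, 0, 0, -2, 0, 0, 0], [1, 0, 0, -1, 0, 0, 0], [1, 0, 0, 0, 0, 0, 0]])

```text
clock: 6.08
tool_pos: [0.6222, 0.15, 0.0748]
tool_rot: [0.667, 0.745, 0.0, 0.0]
force: [-12.1, -1.7, 24.7]
gripper_width: -0.0002
gripper_force: 12.4
```

End b is solid, so the well is under end a.

Emit:
servo_tool(increments=[[1, 0, 0, 15, 0, 0, 0], [1, 0, 0, 20, 0, 0, 0], [1, -4, 35, 0, 0, 0, 0], [1, -4, 35, 0, 0, 0, 0], [1, -4, 35, 0, 0, 0, 0], [1, -3, 19, 0, 0, 0, 0], [1, 0, 0, -15, 0, 0, 0], [1, 0, 0, -11, 0, 0, 0], [1, 0, 0, -4, 0, 0, 0], [1, 0, 0, -4, 0, 0, 0], [1, 0, 0, -4, 0, 0, 0], [1, 0, 0, 0, 0, 0, 0]])

```text
clock: 7.08
tool_pos: [0.6065, 0.2725, 0.0662]
tool_rot: [0.668, 0.744, -0.001, -0.0]
force: [-0.2, -0.5, -0.6]
gripper_width: 0.0009
gripper_force: 0.0
```

Emit:
servo_tool(increments=[[1, 0, 0, -3, 0, 0, 0], [1, 0, 0, -3, 0, 0, 0], [1, 0, 0, -3, 0, 0, 0], [1, 0, 0, -2, 0, 0, 0], [1, 0, 0, 0, 0, 0, 0]])

```text
clock: 7.5
tool_pos: [0.6063, 0.2734, 0.0555]
tool_rot: [0.668, 0.745, -0.001, -0.0]
force: [-0.2, -1.0, -0.2]
gripper_width: -0.0
gripper_force: 0.0
```

```bash
python3 - <<'E'
from h import *
im,d,C=grab("wrist","w2"); im2,d2,C2=grab("side","s2")
b=im2[250:420,140:320]
cv2.imwrite("pics/m2.png",np.hstack([cv2.resize(im,(440,440)),cv2.resize(b,(360,440))]))
E
```

```text
(no output)
```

View pics/m2.png

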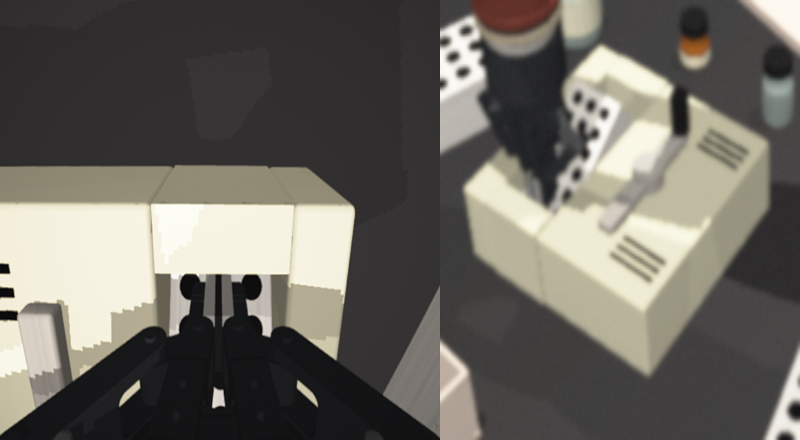

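The side view shows the far (b) end already rising. Keep pressing to the floor.

Emit:
servo_tool(increments=[[1, 0, 0, -2, 0, 0, 0], [1, 0, 0, -2, 0, 0, 0], [1, 0, 0, -2, 0, 0, 0], [1, 0, 0, -2, 0, 0, 0], [1, 0, 0, 0, 0, 0, 0]])

```text
clock: 8.02
tool_pos: [0.6081, 0.2747, 0.0521]
tool_rot: [0.667, 0.745, 0.001, 0.001]
force: [-7.2, -1.3, 17.5]
gripper_width: 0.0001
gripper_force: 7.6
```

Emit:
servo_tool(increments=[[1, 0, 0, 10, 0, 0, 0], [1, 0, 0, 20, 0, 0, 0], [1, 0, 0, 35, 0, 0, 0], [1, 0, 0, 40, 0, 0, 0], [1, 0, 0, 40, 0, 0, 0], [-1, 0, 0, 40, 0, 0, 0], [-1, 0, 0, 0, 0, 0, 0], [-1, 0, 0, 0, 0, 0, 0]])

```text
clock: 8.68
tool_pos: [0.6088, 0.2745, 0.238]
tool_rot: [0.668, 0.745, 0.003, 0.002]
force: [0.6, -0.4, -1.1]
gripper_width: 0.0356
gripper_force: 0.0
```

```bash
python3 - <<'E'
from h import *
im,d,C=grab("wrist","w3"); im2,d2,C2=grab("side","s3")
b=im2[250:420,140:320]
cv2.imwrite("pics/m3.png",np.hstack([cv2.resize(im,(440,440)),cv2.resize(b,(360,440))]))
P=cloud(C,d); M=np.array([.6135,.212]); th=np.radians(6.1); ex=np.array([np.cos(th),np.sin(th)]); ey=np.array([-ex[1],ex[0]])
h=np.c_[(P[...,:2].reshape(-1,2)-M)@ex,(P[...,:2].reshape(-1,2)-M)@ey,P[...,2].reshape(-1)]
k=(abs(h[:,0])<60)&(abs(h[:,1])<.11)&(d.reshape(-1)>0)&(abs(h[:,0])<.05)&(h[:,2]<.15)
h=h[k]
for y in np.arange(-.09,.09,.01):
    s=h[(h[:,1]>=y)&(h[:,1]<y+.01)&(abs(h[:,0])<.025)]
    if len(s): print(round(y+.005,3),len(s),np.percentile(s[:,2],[10,50,90]).round(4))
s=h[(h[:,2]>.082)]; print("raised x range",np.percentile(s[:,0],[1,99]),np.percentile(s[:,1],[1,99]))
E
```

```text
-0.085 582 [0.0732 0.0748 0.0756]
-0.075 1659 [0.0303 0.0522 0.0717]
-0.035 55 [0.1017 0.1026 0.103 ]
-0.025 953 [0.0979 0.1002 0.1024]
-0.015 967 [0.0918 0.0944 0.097 ]
-0.005 923 [0.086  0.0885 0.0909]
0.005 923 [0.0801 0.0825 0.0851]
0.015 917 [0.0738 0.0767 0.0794]
0.025 865 [0.0683 0.0707 0.073 ]
0.035 869 [0.0621 0.0647 0.0674]
0.045 833 [0.0562 0.0589 0.0614]
0.055 809 [0.0507 0.0528 0.0552]
0.065 819 [0.0443 0.047  0.0497]
0.075 261 [0.0421 0.0434 0.0749]
0.085 870 [0.0739 0.0748 0.0758]
raised x range [-0.02886245  0.02969598] [-0.03014902  0.00626476]
```

View pics/m3.png

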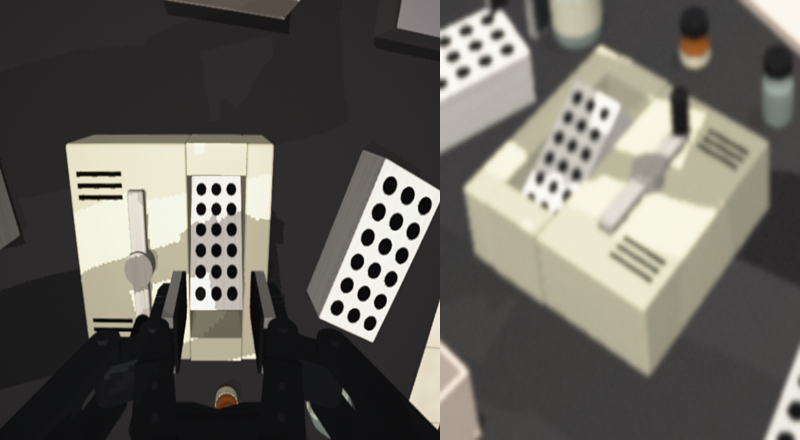

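It stays tipped by 30.5°, with the raised end at heater y ≈ −33 mm, z ≈ 0.104. The empty pocket behind it shows at crop (215,322). Now going to a tilted pre-grasp.

Emit:
servo_tool(increments=[[-1, 1, -11, -17, -0.0882, -0.0095, 0], [-1, 1, -11, -17, -0.0882, -0.0095, 0], [-1, 1, -11, -17, -0.0882, -0.0095, 0], [-1, 1, -11, -17, -0.0882, -0.0095, 0], [-1, 1, -11, -17, -0.0882, -0.0095, 0], [-1, 1, -11, -17, -0.0882, -0.0095, 0], [-1, 0, 0, 0, 0, 0, 0], [-1, 0, 0, 0, 0, 0, 0]])

```text
clock: 9.45
tool_pos: [0.61, 0.2077, 0.1268]
tool_rot: [0.643, 0.719, -0.179, 0.193]
force: [-0.4, -0.1, 1.1]
gripper_width: 0.0856
gripper_force: 0.0
```

```bash
cat > g.py <<'E'
from h import *
import sys
im,d,C=grab("wrist",sys.argv[1]); s=sense()
P=cloud(C,d); W=R.from_quat(s["tool_rot"]).as_matrix()
print("tool axes",W.round(3).tolist(),"pos",s["tool_pos"].round(4))
L=(P.reshape(-1,3)-s["tool_pos"])@W   # in tool frame
L=L.reshape(480,640,3)
hsv=cv2.cvtColor(im,cv2.COLOR_BGR2HSV)
k=(P[...,2]>.08)&(P[...,2]<.112)&(hsv[...,2]>90)&(abs(L[...,1])<.036)&(d>0)
n,lab,st,_=cv2.connectedComponentsWithStats(cv2.morphologyEx(k.astype(np.uint8),2,np.ones((3,3))))
j=1+np.argmax(st[1:,4]); print(st[j]); q=L[lab==j]; q=q[abs(q[:,1])<.05]
print("tool-frame x,y,z pct 2/50/98",np.percentile(q,[2,50,98],axis=0).round(4).tolist())
A=np.c_[q[:,:2],np.ones(len(q))]; f=np.linalg.lstsq(A,q[:,2],rcond=None)[0]; print("top plane slope",f)
E
python3 g.py w4
```

```text
tool axes [[-0.096, 0.994, 0.052], [0.857, 0.109, -0.504], [-0.506, -0.004, -0.862]] pos [0.6118 0.2079 0.1296]
[ 263  207  134   94 8910]
tool-frame x,y,z pct 2/50/98 [[-0.0085, -0.0261, 0.0351], [0.0139, 0.0027, 0.0363], [0.0347, 0.0317, 0.0376]]
top plane slope [ 0.00249788 -0.00075743  0.03630067]
```

View pics/w4.png

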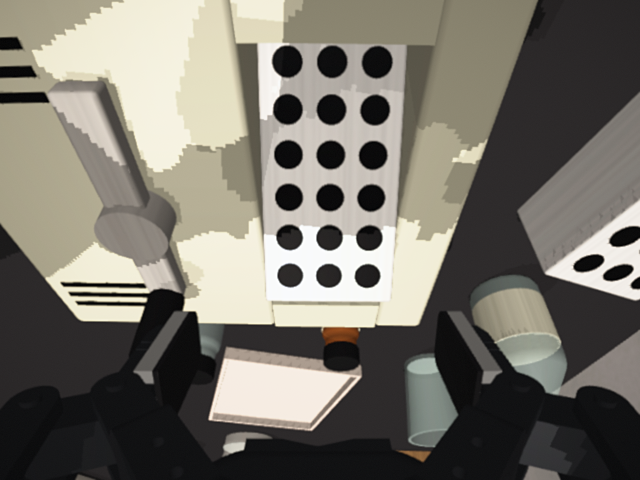

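The tool is square to the block (slope ≈ 0). The end edge is 9 mm on the far side of the tool axis, the top lies 36 mm ahead, and the block is off by 2.8 mm along tool y. Advance and grip.

Emit:
servo_tool(increments=[[-1, 3, -4, -7, 0, 0, 0], [-1, 1, -6, -10, 0, 0, 0], [-1, 1, -6, -10, 0, 0, 0], [-1, 1, -6, -10, 0, 0, 0], [-1, 0, -3, -5, 0, 0, 0], [-1, 0, -3, -5, 0, 0, 0], [-1, 0, 0, 0, 0, 0, 0]])

```text
clock: 10.08
tool_pos: [0.6179, 0.1785, 0.0827]
tool_rot: [0.644, 0.718, -0.177, 0.195]
force: [-0.7, -0.1, -0.8]
gripper_width: 0.0853
gripper_force: 0.0
```

Emit:
servo_tool(increments=[[1, 0, 0, 0, 0, 0, 0], [1, 0, 0, 0, 0, 0, 0], [1, 0, 0, 0, 0, 0, 0], [1, 0, 0, 0, 0, 0, 0], [1, 0, 0, 0, 0, 0, 0], [1, 0, 0, 0, 0, 0, 0]])

```text
clock: 10.58
tool_pos: [0.619, 0.1804, 0.0849]
tool_rot: [0.644, 0.718, -0.175, 0.196]
force: [-0.5, 1.1, 1.8]
gripper_width: 0.0584
gripper_force: 67.5
```

Emit:
servo_tool(increments=[[1, 0, 0, 3, 0, 0, 0], [1, 0, 0, 5, 0, 0, 0], [1, 0, 0, 6, 0, 0, 0], [1, 0, 0, 8, 0, 0, 0], [1, 0, 0, 8, 0, 0, 0], [1, 0, 0, 10, 0, 0, 0], [1, 0, 0, 0, 0, 0, 0]])

```text
clock: 11.17
tool_pos: [0.6203, 0.1803, 0.1276]
tool_rot: [0.645, 0.718, -0.174, 0.197]
force: [0.6, -0.1, -5.1]
gripper_width: 0.0585
gripper_force: 66.8
```

```bash
sed -i 's/(P\[...,2\]>.08)&(P\[...,2\]<.112)/(L[...,2]<.0)\&(L[...,2]>-.045)\&(L[...,0]>.012)/' g.py; python3 g.py w5
```

```text
tool axes [[-0.092, 0.994, 0.057], [0.857, 0.109, -0.503], [-0.507, 0.003, -0.862]] pos [0.62   0.1802 0.1266]
[  208     0   227   306 40270]
tool-frame x,y,z pct 2/50/98 [[0.0139, -0.0297, -0.0172], [0.0672, -0.0005, -0.0158], [0.1056, 0.0285, -0.0142]]
top plane slope [ 0.01593132  0.01437796 -0.01671921]
```

The block is held firmly with no slip (about 1° off). Lift further and level it.

Emit:
servo_tool(increments=[[1, 0, 0, 14, 0, 0, 0], [1, 0, 0, 18, 0, 0, 0], [1, 0, 0, 18, 0, 0, 0], [1, 0, 0, 14, 0.06, 0.0066, 0], [1, 0, 0, 8, 0.08, 0.0088, 0], [1, 0, 0, 8, 0.08, 0.0088, 0], [1, 0, 0, 0, 0.08, 0.0088, 0], [1, 0, 0, 0, 0.08, 0.0088, 0], [1, 0, 0, 0, 0.08, 0.0088, 0], [1, 0, 0, 0, 0.06, 0.0066, 0], [1, 0, 0, 0, 0.024, 0.0024, 0], [1, 0, 0, 0, 0, 0, 0]])

```text
clock: 12.22
tool_pos: [0.6187, 0.178, 0.2046]
tool_rot: [0.668, 0.744, 0.004, -0.006]
force: [-0.0, -0.3, -5.2]
gripper_width: 0.0585
gripper_force: 66.7
```

```bash
python3 g.py w6
```

```text
tool axes [[-0.108, 0.994, -0.003], [0.994, 0.108, 0.013], [0.013, -0.002, -1.0]] pos [0.6186 0.1788 0.2044]
[  209     0   210   305 40492]
tool-frame x,y,z pct 2/50/98 [[0.0139, -0.0298, -0.0164], [0.0667, -0.001, -0.0149], [0.1052, 0.028, -0.0133]]
top plane slope [ 0.01575322  0.00438673 -0.01589878]
```

Emit:
servo_tool(increments=[[1, 0, -8, 0, 0, 0, -0.01], [1, -1, -18, 0, 0, 0, -0.02], [1, -2, -28, 0, 0, 0, -0.02], [1, -2, -28, 0, 0, 0, -0.02], [1, -2, -28, 0, 0, 0, -0.02], [1, -2, -28, 0, 0, 0, -0.02], [1, -2, -28, 0, 0, 0, -0.02], [1, -2, -28, 0, 0, 0, -0.02], [1, -2, -28, 0, 0, 0, -0.02], [1, -2, -28, 0, 0, 0, -0.02], [1, -2, -28, 0, 0, 0, -0.02], [1, -2, -28, 0, 0, 0, -0.02]])

```text
clock: 13.27
tool_pos: [0.5974, -0.127, 0.2042]
tool_rot: [0.748, 0.663, 0.004, -0.005]
force: [0.4, 0.4, -4.7]
gripper_width: 0.0584
gripper_force: 66.8
```

Emit:
servo_tool(increments=[[1, -2, -28, 0, 0, 0, -0.02], [1, -2, -28, 0, 0, 0, -0.02], [1, -1, -26, 0, 0, 0, -0.006], [1, -1, -20, 0, 0, 0, 0], [1, -1, -16, -10, 0, 0, 0], [1, 0, -12, -20, 0, 0, 0], [1, 0, 0, -20, 0, 0, 0], [1, 0, 0, -20, 0, 0, 0], [1, 0, 0, -15, 0, 0, 0], [1, 0, 0, 0, 0, 0, 0], [1, 0, 0, 0, 0, 0, 0]])

```text
clock: 14.18
tool_pos: [0.5898, -0.255, 0.1174]
tool_rot: [0.763, 0.646, 0.005, -0.007]
force: [-0.0, -0.3, -4.5]
gripper_width: 0.0582
gripper_force: 66.8
```

```bash
python3 g.py w7; python3 - <<'E'
from h import *
im,d,C=grab("side","s7")
a=load("w7")[0]
cv2.imwrite("pics/m7.png",np.hstack([cv2.resize(a,(440,400)),cv2.resize(im[150:330,220:440],(360,400))]))
E
```

```text
tool axes [[0.165, 0.986, 0.001], [0.986, -0.165, 0.015], [0.015, -0.002, -1.0]] pos [ 0.5909 -0.2556  0.1192]
[  209     0   210   308 40867]
tool-frame x,y,z pct 2/50/98 [[0.014, -0.031, -0.0145], [0.0676, -0.0021, -0.0131], [0.1062, 0.0267, -0.0114]]
top plane slope [ 0.01382881  0.00785205 -0.0139    ]
```

View pics/m7.png

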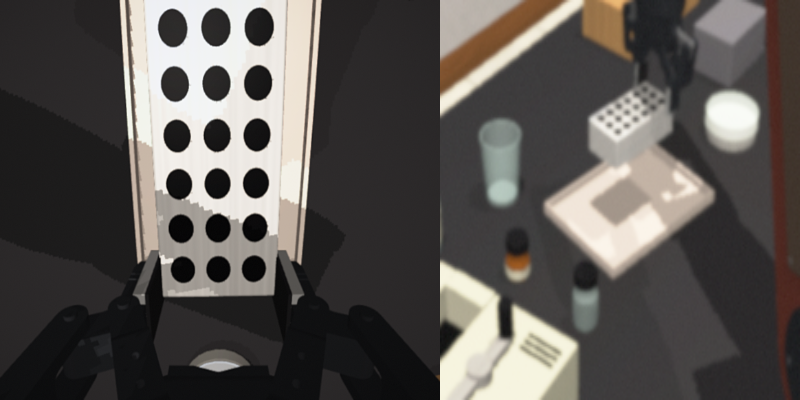

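The block is level and aligned, held above the tray. Lowering it, slowly at the end.

Emit:
servo_tool(increments=[[1, 0, 0, -12, 0, 0, 0], [1, 0, 0, -18, 0, 0, 0], [1, 0, 0, -18, 0, 0, 0], [1, 0, 0, -14, 0, 0, 0], [1, 0, 0, -10, 0, 0, 0], [1, 0, 0, -6, 0, 0, 0], [1, 0, 0, -3, 0, 0, 0], [1, 0, 0, -2, 0, 0, 0], [1, 0, 0, 0, 0, 0, 0]])

```text
clock: 15.03
tool_pos: [0.5911, -0.2564, 0.0366]
tool_rot: [0.763, 0.646, 0.006, -0.005]
force: [-0.7, 0.1, -5.1]
gripper_width: 0.0582
gripper_force: 66.8
```

Emit:
servo_tool(increments=[[1, 0, 0, -2, 0, 0, 0], [1, 0, 0, -1, 0, 0, 0], [1, 0, 0, -1, 0, 0, 0], [1, 0, 0, 0, 0, 0, 0]])

```text
clock: 15.37
tool_pos: [0.5908, -0.2562, 0.0324]
tool_rot: [0.763, 0.646, 0.005, -0.005]
force: [0.1, -0.5, -5.1]
gripper_width: 0.0581
gripper_force: 66.8
```

Emit:
servo_tool(increments=[[1, 0, 0, -1, 0, 0, 0], [1, 0, 0, -1, 0, 0, 0], [1, 0, 0, 0, 0, 0, 0]])

```text
clock: 15.62
tool_pos: [0.5906, -0.2561, 0.0301]
tool_rot: [0.764, 0.646, 0.005, -0.005]
force: [-0.2, 0.1, -4.5]
gripper_width: 0.0583
gripper_force: 66.8
```

Emit:
servo_tool(increments=[[1, 0, 0, -1, 0, 0, 0], [1, 0, 0, -1, 0, 0, 0], [1, 0, 0, 0, 0, 0, 0]])

```text
clock: 15.87
tool_pos: [0.5908, -0.2563, 0.0284]
tool_rot: [0.764, 0.646, 0.005, -0.005]
force: [-0.3, -0.5, -4.9]
gripper_width: 0.0581
gripper_force: 66.8
```

Emit:
servo_tool(increments=[[1, 0, 0, -1, 0, 0, 0], [1, 0, 0, -1, 0, 0, 0], [1, 0, 0, 0, 0, 0, 0]])

```text
clock: 16.12
tool_pos: [0.5909, -0.2563, 0.0282]
tool_rot: [0.763, 0.646, 0.005, -0.005]
force: [-5.8, 1.6, 7.8]
gripper_width: 0.0584
gripper_force: 68.2
```

Emit:
servo_tool(increments=[[1, 0, 0, 0.5, 0, 0, 0], [-1, 0, 0, 0, 0, 0, 0], [-1, 0, 0, 0, 0, 0, 0], [-1, 0, 0, 0, 0, 0, 0], [-1, 0, 0, 0, 0, 0, 0], [-1, 0, 0, 0, 0, 0, 0], [-1, 0, 0, 0, 0, 0, 0]])

```text
clock: 16.7
tool_pos: [0.5908, -0.2562, 0.0268]
tool_rot: [0.764, 0.646, 0.005, -0.005]
force: [0.0, -0.2, -0.5]
gripper_width: 0.0854
gripper_force: 0.0
```

Emit:
servo_tool(increments=[[-1, 0, 0, 10, 0, 0, 0], [-1, 0, 0, 25, 0, 0, 0], [-1, 0, 0, 35, 0, 0, 0], [-1, 0, 0, 35, 0, 0, 0], [-1, 0, 0, 35, 0, 0, 0], [-1, 0, 0, 35, 0, 0, 0], [-1, 0, -30, 20, 0, 0, 0], [-1, 0, -30, 10, 0, 0, 0], [-1, 0, 0, 0, 0, 0, 0]])

```text
clock: 17.45
tool_pos: [0.5917, -0.3219, 0.2374]
tool_rot: [0.764, 0.645, 0.006, -0.0]
force: [1.1, -0.1, -0.3]
gripper_width: 0.0854
gripper_force: 0.0
```

```bash
python3 - <<'E'
from h import *
im,d,C=grab("side","s8"); a,d2,C2=grab("wrist","w8")
P=cloud(C2,d2); k=(P[...,2]>.038)&(P[...,2]<.056)&(P[...,1]<-.1)&(P[...,1]>-.31)&(P[...,0]>.5)&(P[...,0]<.7)
q=P[k]; A=np.c_[q[:,:2]-q[:,:2].mean(0),np.ones(len(q))]; print(cv2.minAreaRect(q[:,:2].astype(np.float32)),np.linalg.lstsq(A,q[:,2],rcond=None)[0])
cv2.imwrite("pics/m8.png",np.hstack([cv2.resize(a,(400,400)),cv2.resize(im[180:380,140:440],(400,400))]))
E
```

```text
((0.5967711210250854, -0.21439878642559052), (0.10197718441486359, 0.06080658361315727), 80.3321533203125) [-0.00095192  0.0001849   0.04410814]
```

View pics/m8.png

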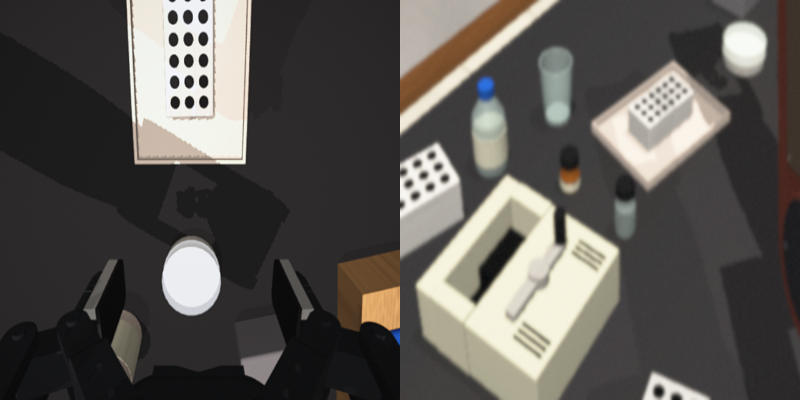

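The block lies flat in the tray, holes up, with its top at z ≈ 0.044 and level. The cam is open and the glassware stands upright.

```bash
python3 -c "
from plant import arm; print(arm.hand_in())"
```

```text
the job is handed in; nothing more can be done
None
```

The job is done and handed in: the cam lock is open at its end stop, the block was tipped out by its raised end and lies flat in the white tray with holes up, and the glassware was left where it stood (about 17.5 s of the 67 s used).

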